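# Close up the tool chest

## Robot

A 7-joint arm with a two-finger parallel gripper is mounted at the origin on the work surface. World frame = base frame: x ahead of the robot, y to its left, z up, the work surface at z = 0. Lengths are in mm, angles in rad, forces in N, time in s.
With the tool pointing down it reaches from about 400 to 850 mm from the base axis. Payload 10.4 kg.
Tool frame: the origin (TCP) lies on the centre line of the jaws, within the pads' length; the fingertips stand 17 mm ahead of it and the grasp point (between the pads) lies 2 mm behind it (env.tips_ahead is the distance from the TCP to the fingertips, in mm); z points along the fingers, y is the line along which they close (so a half turn about z gives the same grasp; the last joint's range is limited). The gripper opens to 85 mm and grips with 20 to 120 N. Pads are 22 mm wide; open, the fingers measure 114 mm over their backs; the gripper's body (76 mm by 85 mm) begins 54 mm behind the grasp point. The pads swing forward as they close: fully open they stand 13 mm farther back than shut.
Start: joints at [1.166, 0.332, -0.065, 1.46, 0.022, 1.35, -0.088], TCP at [232.891, -580.009, 248.338] pointing down, gripper open.
Joint ranges: [-2.6, 2.6], [-0.5, 2.12], [-1.47, 1.34], [0.16, 2.42], [-1.27, 4.41], [0.06, 2.06], [-2.6, 2.6]. Speed limits (rad/s): [2.22, 2.22, 2.79, 2.79, 3.14, 3.14, 3.14].

## Interface

Orientations are given as a unit quaternion [x, y, z, w].
In Python, from station import readout, cams, env gives the robot as it stands.
- The arm moves only by the shell command python3 -m creep 'ROWS' [FORCE]. ROWS is JSON, a list of rows, each a list of 5 numbers: the shift along the tool's x, y, z in cm, then the turn about the tool's z in degrees, then the finger opening in cm, from 0 to 8.54. A call has 1 to 12 rows; each row is the pose to reach, as a shift and turn from the pose commanded when the call began, along the tool's axes at that moment; what a row does not reach only later rows make up. A row lasts 1/12 s, in which the tool goes at most 41.7 mm and 7.16 degrees, less where a joint would pass 70% of its speed; a pose out of reach is approached as far as the arm can. A call with a gripper value outside its range is refused whole. The fingers move at their own pace and stop on an object; FORCE is the grip in N (left out, the last holds). Time passes only in rows, so rows that repeat a pose let the fingers close. It gives the time, the measured TCP pose, the force, the opening and the grip force at its end, in the units of the state.
- readout.read_state(): the state, without advancing time (a new reading comes with each control period).
- cams.grab_frame(name): name is "scene" or "side" or "wrist"; returns the picture (384x512x3 uint8, red, green, blue); there is no depth.
- cams.get_calibration(name): a dict with "fx", "fy", "cx", "cy" (pixels), "xyz" and "rotation" of the camera in the world; the wrist camera has in their place "mount" (4x4, takes a point from camera to tool coordinates, whose origin is the TCP and whose axes are the flange's). Camera axes: x right, y down, z forward; pixel columns grow to the right and rows downward; lengths in mm; the calibration is good to about 2 mm. A picture is of the moment at which its call begins: read the wrist's pose just before it. get_calibration takes no time and is no camera call.
- env.hand_in(): hands the job in; it is judged then, once.
The state is a dict: "time": time; "joints": joint angles; "dq": joint speeds; "joint_torque": joint torques, N m; "eef_pos": TCP position; "tool_rot": TCP orientation; "force": force on the tool from outside, world axes, zero at the start; "torque": the same for the moment, N m; "opening": finger opening in mm; "finger_force": force on a finger pad.
Only numpy, scipy, OpenCV 4.12 (cv2) and the standard library are available. Lean on these libraries where they do the work, as an engineer would, in place of code of your own. Each camera call takes 0.05 s, during which the arm holds its last target. There are 200 camera calls.

## Task

Close up the blue tool chest on the bench using only your fingertips: push both red drawers fully home, and only then push the raised lid down until it is fully shut. Do it gently, without slamming anything, and do not pick up or disturb the sockets in the chest's tray or the other things on the bench.

Things in the scene. Friction and masses are not known exactly. Their poses are not given: they have to be found in the camera images.
- chest: blue sheet-steel tool chest fixed to the bench: 190 mm deep (x), 340 mm wide (y), 110 mm high without the lid. Origin: centre of its underside, on the bench. Its front face (x = -95 mm) with two red drawers side by side looks along its -x, roughly to the robot. Its open top is a tray 27 mm deep with two loose sockets
- hinge_line (a point): middle of the lid's hinge line, on the chest's back upper edge (chest x = +95 mm, 110 mm up); the hinge axis runs along the chest's y
- drawer_left (a joint): opening of the left drawer (chest y = +82 mm), m: 0 is fully home, grows as it slides out along the chest's -x, up to 0.11. Runs with about 3 N of friction and stays where it is left
- drawer_right (a joint): the same for the right drawer (chest y = -82 mm)
- lip_left (a point): middle of the front surface of the aluminium lip on the left drawer's front: a strip 110 mm long (y), 12 mm high, 8 mm proud of the red front panel (156 mm wide, from 11 to 77 mm above the bench). The point is 69 mm above the bench; with the drawer home it is 20 mm before the chest's front face (chest x = -115 mm)
- lip_right (a point): the same point on the right drawer
- lid (a joint): opening angle of the blue lid, rad: 0 is shut, lying flat on the chest; grows as its front edge rises about the hinge at the back. At the start it stands open at about 1.0 to 1.25. The hinge is stiff (about 0.8 N m), so the lid stays at any angle and has to be pushed all the way down
- lid_edge (a point): middle of the lid's free front edge, on its outer (upper when shut) face, 200 mm from the hinge line. The lid is a plate 340 mm wide, 4 mm thick, its outer face 4 mm outside the plane through the hinge line (114 mm above the bench when shut); a 12 mm high fold runs along the free edge, from 8 mm inside that plane to the outer face. When open the outer face looks away from the robot and up
- socket_a: steel socket, 28 mm across, 22 mm tall, standing loose in the chest's tray; origin at its underside
- socket_b: the same, 24 mm across
- mug: white ceramic mug, 80 mm across, 90 mm tall, standing on the bench
- spray_can: white can with a yellow band, 60 mm across, 170 mm tall, standing on the bench
- grease_jar: white jar with a green cap, 70 mm across, 70 mm tall, on the bench
- bearing: steel bearing ring, 72 mm across, 20 mm tall, lying on the bench
- screwdriver: screwdriver with orange handle, lying on the bench; origin near its middle, x towards the blade

How it is judged (in metres and radians):
On the way, in this order (a step that is already met when the one before it is completed fails the run):
1. both drawers are fully home while the lid is still open (value of joint each of drawer_left, drawer_right below 0.006 m and value of joint lid above 0.3 rad), for 0.2 s.
2. the lid is shut (value of joint lid below 0.05 rad), for 0.2 s.
At the end, for the whole second after the job is handed in: Both drawers within 6 mm of fully home, the lid within 0.05 rad of shut (its edge within 10 mm), and every loose thing at rest within 30 mm of where it began (value of joint each of drawer_left, drawer_right below 0.006 m and value of joint lid between -0.05 and 0.05 rad and distance of each of socket_a, socket_b, mug, spray_can, grease_jar, bearing, screwdriver from where it was at the start of the episode below 0.03 m and linear speed of each of socket_a, socket_b, mug, spray_can, grease_jar, bearing, screwdriver below 0.03 m/s); the robot touches nothing.
It fails at once if a socket or another loose thing is lifted, carried or knocked more than 30 mm from its place (distance of any of socket_a, socket_b, mug, spray_can, grease_jar, bearing, screwdriver from where it was at the start of the episode above 0.03 m).
It fails at once if a standing thing is knocked over (angle between any of socket_a, socket_b, mug, spray_can, grease_jar, bearing's own z axis and vertical above 0.6 rad).
It fails at once if a drawer is slammed (faster than 0.5 m/s) (velocity of joint any of drawer_left, drawer_right below -0.5 m/s).
It fails at once if the lid is slammed (faster than 3 rad/s) (velocity of joint lid below -3 rad/s).
It fails at once if the arm or the hand, not the fingers, pushes on the chest, its drawers or its lid (over 15 N) (contact force between the arm and chest above 15 N).
It also fails if it takes over 59 s, if anything falls off the work surface, if the arm or the gripper's body presses on something with over 40 N, if the wrist force passes 120 N, or if a joint passes its speed limit or range.

## Working session

There is one attempt and no reset: what is moved stays moved. The work goes in short steps, Python scripts to look and compute and a shell command to move; the robot and the scene stay as the last step left them, time stands still between calls to the robot, and variables do not carry over. Pictures are saved under pics/ and viewed, at most 10 in all, crops included, and the job is handed in when it is done.

```bash
ls; mkdir -p pics
python3 - <<'E'
from station import readout,cams,env
import cv2
s=readout.read_state();print(s['time'],s['eef_pos'],s['tool_rot'],s['opening'])
for n in("scene","side"):
    cv2.imwrite(f"pics/{n}0.png",cv2.resize(cams.grab_frame(n)[:,:,::-1],(800,600),interpolation=cv2.INTER_CUBIC))
    print(n,cams.get_calibration(n))
E
```

```text
pics
0.0 [ 232.73609739 -579.68117074  247.51187277] [ 9.81831815e-01  1.89751963e-01 -1.62754422e-04 -6.72495299e-04] 85.49817612145867
scene {'fx': 477.4156746475183, 'fy': 477.4156746475183, 'cx': 254.4325988938462, 'cy': 191.3138842663539, 'xyz': array([ 550.28103727,  891.95709381, 1146.27432092]), 'rotation': array([ 0.00684243,  0.93849198, -0.34501713, -0.01221354])}
side {'fx': 485.01488260943154, 'fy': 485.01488260943154, 'cx': 264.6004065646971, 'cy': 192.0559175172343, 'xyz': array([ 179.99356888, 1125.94467793,  784.50339215]), 'rotation': array([-0.12171608,  0.85924017, -0.49234933,  0.06696012])}
```

View pics/scene0.png

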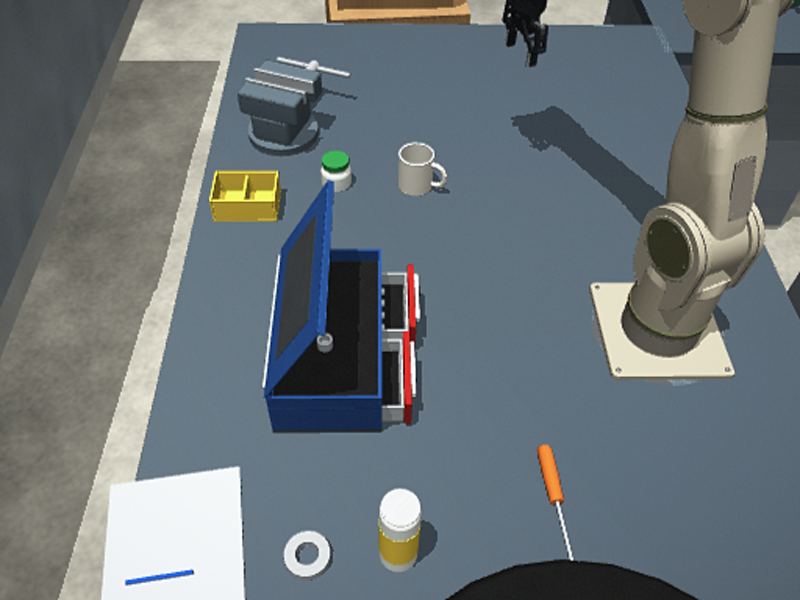

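View pics/side0.png

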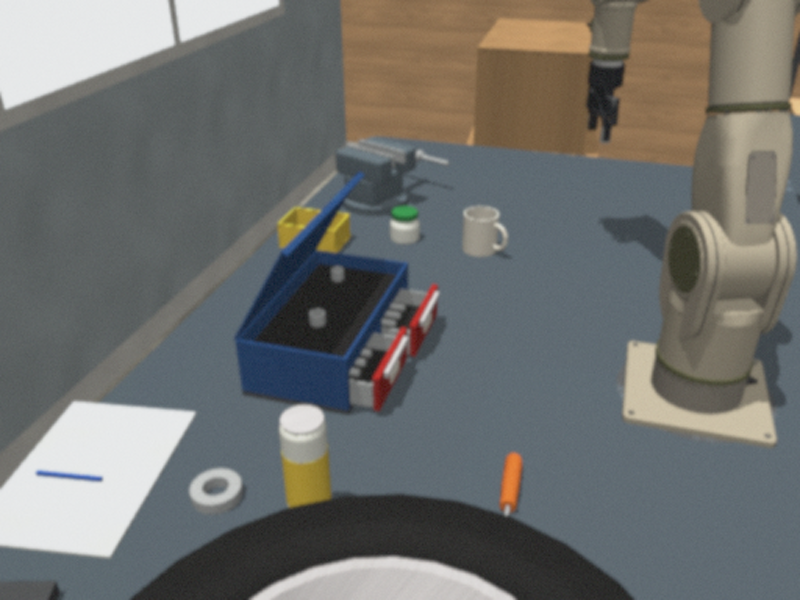

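The scene view shows the chest with its front-left top corner at (381,397), the far front-right top corner at (381,252), and both drawers slightly open. The lid's free edge runs from about (333,185) to (325,335), and the sockets are in the tray. I'll enlarge both views next.

Run:
```python
import cv2
from station import cams
a=cams.grab_frame("scene")[105:285,155:295,::-1]; b=cams.grab_frame("side")[100:265,145:290,::-1]
# left: scene crop x from 155, y from 105, zoom 4 ; right: side crop x from 145, y from 100 zoom 4
cv2.imwrite("pics/c1.png",cv2.resize(a,None,fx=3.3,fy=3.3,interpolation=cv2.INTER_CUBIC))
cv2.imwrite("pics/c2.png",cv2.resize(b,None,fx=3.6,fy=3.6,interpolation=cv2.INTER_CUBIC))
```

```text
(no output)
```

View pics/c1.png

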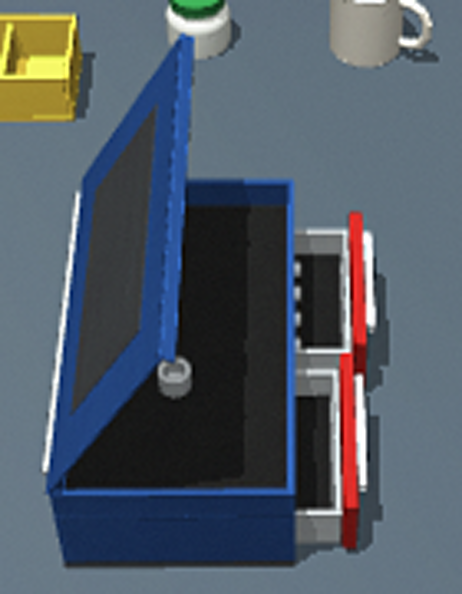

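View pics/c2.png

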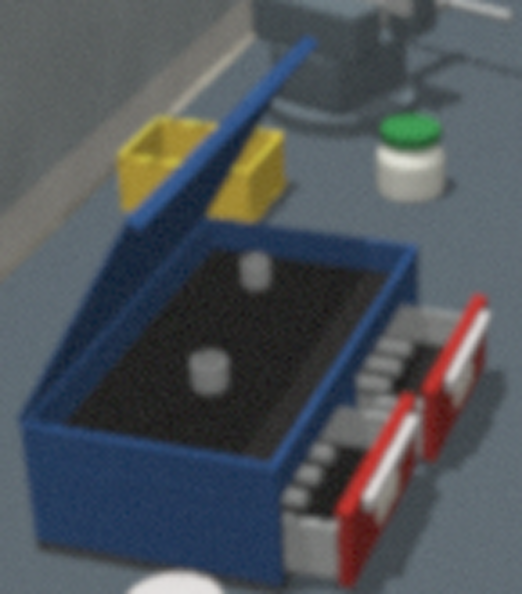

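The crops resolve the chest corners, the lip strips and the lid edge ends. The left lip's middle is at scene crop (366,433) and the right lip's at (375,280). The lid corners are at (168,362) and (188,38). I'll fit the pose and joints from these.

```bash
cat > h.py <<'E'
import numpy as np
from scipy.spatial.transform import Rotation as R
from station import cams
def proj(n,P):
    c=cams.get_calibration(n); p=R.from_quat(c['rotation']).inv().apply(np.atleast_2d(P)-c['xyz'])
    return np.c_[c['fx']*p[:,0]/p[:,2]+c['cx'],c['fy']*p[:,1]/p[:,2]+c['cy']]
def ground(n,uv,z):
    c=cams.get_calibration(n); d=R.from_quat(c['rotation']).apply([(uv[0]-c['cx'])/c['fx'],(uv[1]-c['cy'])/c['fy'],1])
    return c['xyz']+d*(z-c['xyz'][2])/d[2]
E
cat > fit.py <<'E'
from h import *
from scipy.optimize import least_squares
S=lambda u,v:('scene',155+u/3.3,105+v/3.3)
D=lambda u,v:('side',145+u/3.6,100+v/3.6)
def lid(a,y,o=0): return [95-200*np.cos(a)+o*np.sin(a),y,110+200*np.sin(a)+o*np.cos(a)]
obs=[(S(295,493),lambda q:[-95,170,110]),(S(292,182),lambda q:[-95,-170,110]),(S(296,565),lambda q:[-95,170,0]),(S(65,565),lambda q:[95,170,0]),
(D(276,466),lambda q:[-95,170,110]),(D(413,247),lambda q:[-95,-170,110]),(D(280,585),lambda q:[-95,170,0]),(D(40,545),lambda q:[95,170,0]),
(S(366,433),lambda q:[-115-q[3],82,73]),(S(375,280),lambda q:[-115-q[4],-82,73]),
(D(393,463),lambda q:[-115-q[3],82,69]),(D(468,356),lambda q:[-115-q[4],-82,69]),
(S(168,362),lambda q:lid(q[5],170,-3)),(S(188,38),lambda q:lid(q[5],-170,-3)),(D(135,222),lambda q:lid(q[5],170,-3)),(D(314,40),lambda q:lid(q[5],-170,-3))]
def W(q,p): c,s=np.cos(q[2]),np.sin(q[2]); return np.array([q[0]+c*p[0]-s*p[1],q[1]+s*p[0]+c*p[1],p[2]])
def f(q): return np.concatenate([proj(o[0],W(q,g(q)))[0]-o[1:] for o,g in obs])
r=least_squares(f,[650,150,0,40,40,1.1],loss='soft_l1',x_scale=[10,10,.1,10,10,.1])
q=r.x;print(q.round(3));print(f(q).reshape(-1,2).round(1).tolist())
for n,p in dict(lipL=[-115-q[3],82,69],lipR=[-115-q[4],-82,69],edge=lid(q[5],0,4),hinge=[95,0,110]).items(): print(n,W(q,p).round(1))
for n,uv,z in(("mug",(416,190),0),("jar",(336,185),0),("can",(398,565),0),("bearing",(307,555),0),("sdr",(555,495),10)): print(n,ground("scene",np.array(uv)/1.5625,z).round())
E
python3 fit.py
```

```text
[ 6.37813e+02  5.44770e+01 -4.00000e-03  3.79580e+01  5.08370e+01
  1.04500e+00]
[[-0.2, 0.6], [0.3, -0.6], [-0.6, 0.8], [-0.4, 1.2], [-0.3, 0.6], [1.6, -0.8], [0.3, 3.3], [-0.9, 1.3], [-0.7, -1.2], [-0.9, -0.3], [0.9, -0.5], [1.2, -1.4], [0.2, -0.6], [0.1, -0.7], [0.0, 0.4], [0.0, -0.5]]
lipL [485.2 137.1  69. ]
lipR [471.7 -26.9  69. ]
edge [635.9  54.5 285. ]
hinge [732.8  54.1 110. ]
mug [ 459. -412.    0.]
jar [ 644. -429.    0.]
can [519. 458.   0.]
bearing [661. 440.   0.]
sdr [260. 350.  10.]
```

The fit is good: chest at (638,54) with yaw near 0, left drawer 38 mm open, right 51 mm, lid 1.045 rad. Next I travel high to a point in front of the right drawer, squaring the tool and closing the fingers.

```bash
python3 -m creep '[[1,-1.2,0,2,0],[3,-3.5,0,6,0],[5.5,-6.4,0,10,0],[8,-9.3,0,14,0],[10.5,-12.2,0,18,0],[13,-15.1,0,22,0],[15.5,-18,0,22,0],[18,-21,0,22,0],[20.5,-23.9,0,22,0],[23,-26.8,0,22,0],[25.5,-29.7,0,22,0],[28,-32.6,0,22,0]]' 30
python3 - <<'E'
from station import readout
from scipy.spatial.transform import Rotation as R
s=readout.read_state();print(s['time'],s['eef_pos'],R.from_quat(s['tool_rot']).as_matrix().round(3))
E
```

```text
time: 1.2
eef_pos: [371.4, -171.3, 248.4]
tool_rot: [1.0, -0.001, 0.0, 0.0]
force: [0.8, 0.3, -0.2]
opening: -0.3
finger_force: 0.0
1.2 [ 371.35590294 -171.327463    248.38378045] [[ 1.    -0.002  0.   ]
 [-0.002 -1.    -0.001]
 [ 0.     0.001 -1.   ]]
```

```bash
python3 -m creep '[[0.8,-2.4,0,0,0],[1.6,-4.8,0,0,0],[2.5,-7.2,0,0,0],[3.3,-9.6,0,0,0],[4.1,-12,1,0,0],[4.8,-14.4,3,0,0],[4.8,-14.4,5.5,0,0],[4.8,-14.4,8.5,0,0],[4.8,-14.4,11.5,0,0],[4.8,-14.4,14.5,0,0],[4.8,-14.4,16.5,0,0],[4.8,-14.4,17.3,0,0]]'
python3 - <<'E'
import cv2,numpy as np
from station import cams
a=cams.grab_frame("scene")[105:285,155:355,::-1]; b=cams.grab_frame("side")[80:260,145:345,::-1]
cv2.imwrite("pics/d.png",cv2.resize(np.hstack([a,b]),(800,360),interpolation=cv2.INTER_CUBIC))
E
```

```text
time: 2.2
eef_pos: [417.8, -29.1, 72.7]
tool_rot: [1.0, -0.001, -0.002, -0.0]
force: [-0.8, -0.8, -1.1]
opening: -0.0
finger_force: 0.0
```

View pics/d.png

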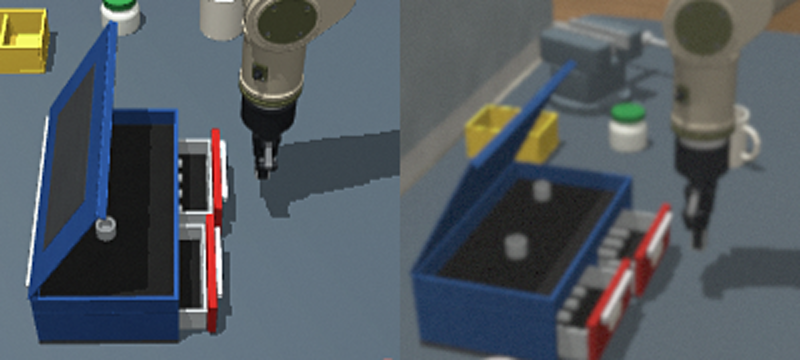

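The shut fingertips are in front of the right lip at lip height, at about (263,175) in the left panel, and clear of everything. I'll advance and feel for contact.

```bash
python3 -m creep '[[1,0,0,0,0],[2,0,0,0,0],[2.6,0,0,0,0],[3.1,0,0,0,0],[3.6,0,0,0,0],[4.1,0,0,0,0],[4.6,0,0,0,0],[5.1,0,0,0,0],[5.6,0,0,0,0],[6.1,0,0,0,0],[6.6,0,0,0,0],[7.1,0,0,0,0]]'
python3 -m creep '[[0.4,0,0,0,0],[0.8,0,0,0,0],[1.2,0,0,0,0],[1.5,0,0,0,0],[1.8,0,0,0,0],[1.8,0,0,0,0]]'
```

```text
time: 3.3
eef_pos: [490.9, -29.5, 75.2]
tool_rot: [1.0, -0.001, -0.0, 0.0]
force: [-3.0, -0.0, 2.8]
opening: -0.1
finger_force: 1.7
time: 3.8
eef_pos: [509.3, -29.4, 75.3]
tool_rot: [1.0, -0.001, 0.0, -0.0]
force: [0.1, -0.8, -0.2]
opening: 0.2
finger_force: 0.1
```

```bash
python3 -m creep '[[0.2,0,0,0,0],[0.4,0,0,0,0],[0.6,0,0,0,0],[0.6,0,0,0,0]]'
python3 -m creep '[[0.2,0,0,0,0],[0.4,0,0,0,0],[0.4,0,0,0,0]]'
```

```text
time: 4.13
eef_pos: [511.5, -29.4, 74.7]
tool_rot: [1.0, -0.001, -0.004, 0.0]
force: [-20.0, -0.2, 14.6]
opening: -0.3
finger_force: 9.7
time: 4.38
eef_pos: [511.7, -29.4, 73.9]
tool_rot: [1.0, -0.001, -0.008, 0.001]
force: [-36.8, -1.3, 26.6]
opening: -0.3
finger_force: 19.0
```

The right drawer is hard on its stop at TCP x = 511.7. I'll back off, shift across to the left drawer and push it.

```bash
python3 -m creep '[[-1,0,0,0,0],[-2.5,0,0,0,0],[-4.5,0,0,0,0],[-6.5,-1,0,0,0],[-7.5,-3,0,0,0],[-7.5,-6,0,0,0],[-7.5,-9,0,0,0],[-7.5,-12,0,0,0],[-7.5,-14.5,0,0,0],[-7.5,-16,0,0,0],[-7.5,-16.6,0,0,0],[-7.5,-16.6,0,0,0]]'
python3 -m creep '[[0.7,0,0,0,0],[1.4,0,0,0,0],[2,0,0,0,0],[2.5,0,0,0,0],[3,0,0,0,0],[3.5,0,0,0,0],[4,0,0,0,0],[4.5,0,0,0,0],[5,0,0,0,0],[5.5,0,0,0,0],[5.9,0,0,0,0],[6.2,0,0,0,0]]'
python3 -m creep '[[0.3,0,0,0,0],[0.6,0,0,0,0],[0.8,0,0,0,0],[0.8,0,0,0,0]]'
```

```text
time: 5.38
eef_pos: [444.2, 138.2, 75.6]
tool_rot: [1.0, 0.0, 0.001, -0.0]
force: [-0.3, -0.5, -0.9]
opening: -0.1
finger_force: 0.0
time: 6.38
eef_pos: [506.3, 136.4, 75.1]
tool_rot: [1.0, -0.001, -0.0, 0.0]
force: [-3.1, -2.2, -1.4]
opening: 0.5
finger_force: 1.6
time: 6.72
eef_pos: [512.1, 136.6, 75.0]
tool_rot: [1.0, -0.001, -0.002, 0.001]
force: [-14.0, -3.7, 8.0]
opening: -0.0
finger_force: 6.9
```

```bash
python3 -m creep '[[0.2,0,0,0,0],[0.4,0,0,0,0],[0.4,0,0,0,0]]'
python3 -m creep '[[-1,0,0,0,0],[-2.5,0,0,0,0],[-4.5,0,0,0,0],[-6,0,-1.5,0,0],[-6,0,-4,0,0],[-6,1,-7.5,0,0],[-6,3,-11,0,0],[-6,5,-14.5,0,0],[-6,7,-18,0,0],[-6,8,-21,0,0],[-6,8.2,-23.5,0,0],[-6,8.2,-25.5,0,0]]'
python3 - <<'E'
import cv2,numpy as np
from station import cams
a=cams.grab_frame("scene")[95:275,155:355,::-1]; b=cams.grab_frame("side")[80:260,145:345,::-1]
cv2.imwrite("pics/e.png",cv2.resize(np.hstack([a,b]),(800,360),interpolation=cv2.INTER_CUBIC))
E
```

```text
time: 6.97
eef_pos: [512.3, 136.8, 74.6]
tool_rot: [1.0, -0.0, -0.006, 0.002]
force: [-32.3, -2.5, 20.0]
opening: 0.1
finger_force: 16.4
time: 7.97
eef_pos: [458.9, 54.2, 333.5]
tool_rot: [1.0, -0.002, 0.003, 0.0]
force: [0.7, 0.8, -0.7]
opening: 0.2
finger_force: 0.0
```

View pics/e.png

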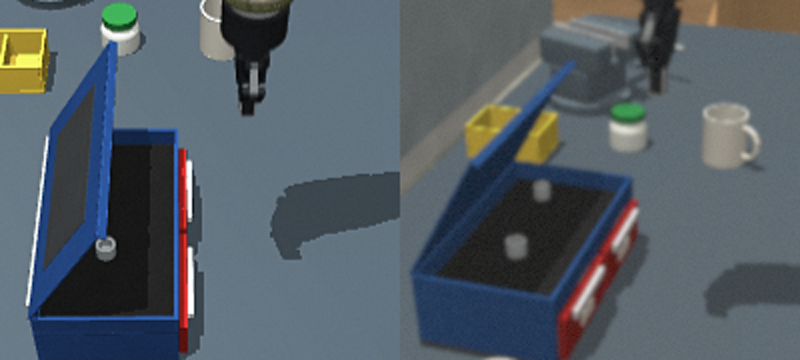

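Both red fronts are flush with the chest, and the lid and sockets look unchanged. Now I'll go over the lid edge and behind it.

```bash
python3 -m creep '[[0.5,0,-1,0,0],[2,0,-2,0,0],[4.5,0,-2,0,0],[7,0,-2,0,0],[9.5,0,-2,0,0],[12,0,-2,0,0],[14.5,0,-2,0,0],[17,0,-2,0,0],[19.5,0,-2,0,0],[22,0,-2,0,0],[23.1,0,-1,0,0],[23.1,0,0,0,0]]'
python3 -m creep '[[0,0,2,0,0],[0,0,3.5,0,0],[0,0,4.4,0,0],[0,0,4.4,0,0]]'
```

```text
time: 9.07
eef_pos: [690.8, 54.9, 328.3]
tool_rot: [1.0, -0.001, 0.0, -0.001]
force: [-0.4, -0.0, -0.7]
opening: -0.1
finger_force: 0.0
time: 9.4
eef_pos: [687.7, 54.1, 283.9]
tool_rot: [1.0, -0.001, -0.001, 0.0]
force: [-0.6, 0.6, -0.8]
opening: 0.1
finger_force: 0.0
```

```bash
python3 -m creep '[[-1,0,0,0,0],[-2,0,0,0,0],[-2.8,0,0.1,0,0],[-3.4,0,0.3,0,0],[-3.9,0,0.5,0,0],[-4.7,0,1,0,0],[-5.4,0,1.6,0,0],[-6.1,0,2.1,0,0],[-6.8,0,2.7,0,0],[-7.4,0,3.3,0,0],[-8,0,4,0,0],[-8.6,0,4.7,0,0]]'
python3 - <<'E'
import cv2,numpy as np
from station import cams
a=cams.grab_frame("scene")[95:275,155:355,::-1]; b=cams.grab_frame("side")[80:260,145:345,::-1]
cv2.imwrite("pics/f.png",cv2.resize(np.hstack([a,b]),(800,360),interpolation=cv2.INTER_CUBIC))
E
```

```text
time: 10.4
eef_pos: [602.8, 54.6, 240.0]
tool_rot: [1.0, -0.001, 0.001, -0.0]
force: [-0.0, 1.0, 3.3]
opening: 0.2
finger_force: 1.3
```

View pics/f.png

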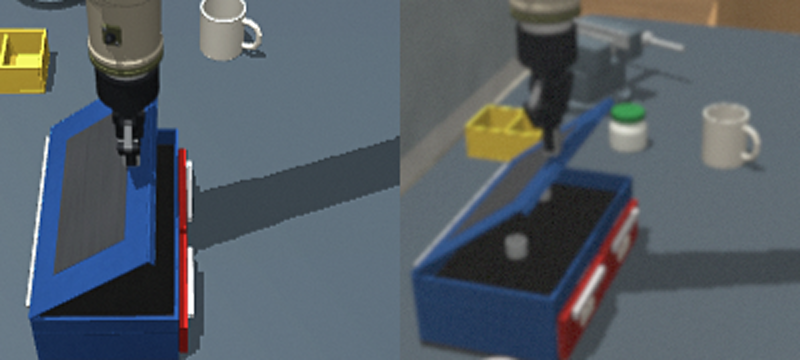

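The fingertip rests on the lid's outer face and the lid follows it, now at about 0.65 rad. I'll continue along the arc.

```bash
python3 -m creep '[[-0.5,0,0.8,0,0],[-1,0,1.5,0,0],[-1.5,0,2.3,0,0],[-1.9,0,3.1,0,0],[-2.3,0,3.9,0,0],[-2.7,0,4.8,0,0],[-3,0,5.6,0,0],[-3.2,0,6.5,0,0],[-3.5,0,7.3,0,0],[-3.6,0,8.2,0,0],[-3.8,0,9.1,0,0],[-3.9,0,9.8,0,0]]'
python3 -m creep '[[0,0,0.3,0,0],[0,0,0.6,0,0],[0,0,0.9,0,0],[0,0,1.1,0,0],[0,0,1.1,0,0]]'
```

```text
time: 11.5
eef_pos: [563.5, 54.4, 140.1]
tool_rot: [1.0, -0.001, -0.0, 0.0]
force: [0.8, -0.3, 1.7]
opening: 0.1
finger_force: 0.9
time: 11.92
eef_pos: [563.6, 54.4, 131.1]
tool_rot: [1.0, -0.001, -0.0, 0.0]
force: [-6.1, -1.9, 11.3]
opening: -0.2
finger_force: 5.6
```

Contact with the stop is starting at the expected shut height. I'll press slightly more, hold, then retreat and check.

```bash
python3 -m creep '[[0,0,0.2,0,0],[0,0,0.4,0,0],[0,0,0.4,0,0],[0,0,0.4,0,0]]'
python3 -m creep '[[0,0,-0.5,0,0],[0,0,-1.5,0,0],[0,0,-3.5,0,0],[-1,0,-6,0,0],[-3,0,-9,0,0],[-5,0,-12,0,0],[-7,0,-14,0,0],[-8,0,-15,0,0],[-8,0,-15,0,0],[-8,0,-15,0,0],[-8,0,-15,0,0],[-8,0,-15,0,0]]'
python3 - <<'E'
import cv2,numpy as np
from station import cams
a=cams.grab_frame("scene")[95:285,155:355,::-1]; b=cams.grab_frame("side")[90:280,145:345,::-1]
cv2.imwrite("pics/g.png",cv2.resize(np.hstack([a,b]),(800,380),interpolation=cv2.INTER_CUBIC))
E
```

```text
time: 12.25
eef_pos: [563.7, 54.6, 130.8]
tool_rot: [1.0, -0.001, 0.0, 0.001]
force: [-23.4, -4.9, 46.7]
opening: 0.2
finger_force: 24.2
time: 13.25
eef_pos: [483.9, 54.5, 275.2]
tool_rot: [1.0, -0.001, -0.001, -0.0]
force: [-0.2, -0.9, -0.2]
opening: 0.1
finger_force: 0.0
```

View pics/g.png

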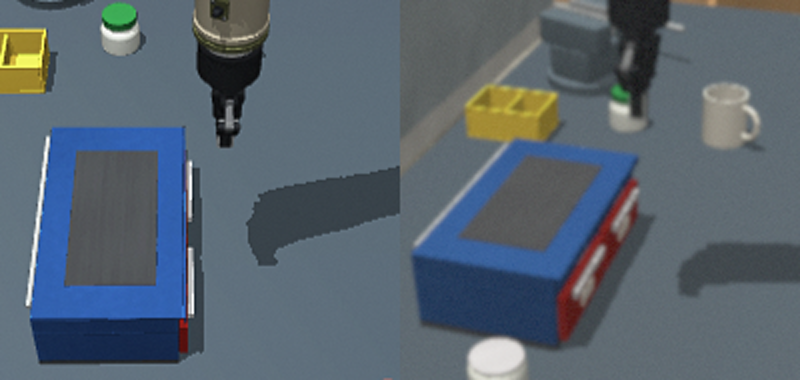

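The lid lies flat on the chest, both drawers are flush, and the arm is clear of everything.

```bash
python3 -c "
from station import env
print(env.hand_in())"
```

```text
the job is handed in; nothing more can be done
None
```

Both drawers were pushed fully home, then the lid was pushed shut, all with the fingertips and with no bench items seen to move; I handed the job in with about 13 s on the robot clock, and no verdict came back.

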